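Seat the mis-started jug lid on the serving tray

ROBOT

A 6-joint arm with a two-finger parallel gripper is mounted at the origin on the work surface. World frame = base frame: x ahead of the robot, y to its left, z up, the work surface at z = 0. Lengths are in m, angles in rad, forces in N, time in s.
With the tool pointing down it reaches from about 0.4 to 0.825 m from the base axis. Payload 7 kg.
Tool frame: the origin (TCP) lies midway between the tips of the shut fingers; the grasp point (between the pads) lies 19 mm behind it; z points along the fingers, y is the line along which they close (so a half turn about z gives the same grasp; the last joint's range is limited). The gripper opens to 88 mm and grips with 3 to 60 N. Pads are 19 mm wide; open, the fingers measure 130 mm over their backs; the gripper's body (78 mm by 193 mm) begins 47 mm behind the grasp point.
Start: joints at [-0.929, 0.359, 0.012, 0, -1.224, -0.288], TCP at [0.234, -0.633, 0.227] pointing down, gripper open.
Joint ranges: [-3.07, 3.07], [-1.43, 2.12], [-1.02, 1.25], [-3.03, 1.67], [-3.05, -0], [-3.03, 3.03]. Speed limits (rad/s): [2.39, 2.39, 3.01, 3.14, 3.14, 3.14].

INTERFACE

Orientations are given as [roll, pitch, yaw] about the fixed x, y, z axes, in that order (R = Rz(yaw) Ry(pitch) Rx(roll)).
In Python, from station import get_state, grab_frame, calibration, job_done, boxes_of, regions_of, spot_point gives the robot as it stands. The module is installed in compiled form; this text tells all that it offers.
- The arm moves only by the tool arm_command, never from a script. Its argument "commands" is a list of rows, each an object of numbers: "tx", "ty", "tz": the shift along the tool's x, y, z each as a share of 25 cm, from -1 to 1; "twist": the turn about the tool's z as a share of 180 degrees, from -1 to 1. A call has exactly 8 rows; each row is the pose to reach, as a shift and turn from the pose commanded when the call began, along the tool's axes at that moment, turning the shorter way round; what a row does not reach only later rows make up. A row lasts 1/12 s, in which the tool goes at most 41.7 mm and 7.16 degrees, less where a joint would pass 70% of its speed; a pose out of reach is approached as far as the arm can. A call with a number of a shift or a turn outside -1 to 1 is refused whole. A call with a gripper value outside its range is refused whole. "claw" is the opening, from 0 (shut) to 1 (fully open), set as the call begins (left out, the last holds). The fingers move at their own pace and stop on an object; "grip_force" is the grip in N (left out, the last holds). Time passes only in rows, so rows that repeat a pose let the fingers close, or fill a call up. It gives the time, the measured TCP pose, the force, the opening and the grip force at its end, in the units of the state.
- get_state(): the state, without advancing time (a new reading comes with each control period).
- grab_frame(name): name is "scene" or "top"; returns the picture (384x512x3 uint8, red, green, blue); there is no depth.
- calibration(name): a dict with "camera_matrix" (3x3 intrinsics, pixels), "extrinsics" (4x4, takes a point from camera to world coordinates). Camera axes: x right, y down, z forward; pixel columns grow to the right and rows downward; lengths in m; the calibration is good to about 2 mm. A picture is of the moment at which its call begins. calibration takes no time and is no camera call.
- job_done(): hands the job in; it is judged then, once.
Trained networks look in the newest picture that a camera, given by its name, has taken for a name from the list of things; names that differ only in an ending like _2 or _b are one class to them, and where a whole thing is asked for, a point or a joint stands for the part that bears it (a point fixed in the world has none). Each returns a list of dicts, best first, with "score" (0 to 1); they miss things now and then, are a little off and sometimes report something else, mostly with a low value. They report only what shows in the picture. A call takes as long as a camera call.
- boxes_of(query, camera): "rect" ([left, top, right, bottom] in pixels, round what is visible of it).
- regions_of(query, camera): "region" (384x512 bool, what is visible of it) and "rect" ([left, top, right, bottom] in pixels, round what is visible of it).
- spot_point(query, camera): "uv" ([column, row] in pixels: a listed point, or the origin of a listed thing).
The state is a dict: "t": time; "q": joint angles; "qd": joint speeds; "joint_efforts": joint torques, N m; "eef_pos": TCP position; "ee_rot": TCP orientation; "force": force on the tool from outside, world axes, zero at the start; "moment": the same for the moment, N m; "width": finger opening in m; "gripper_force": force on a finger pad.
Only numpy, scipy, OpenCV 4.12 (cv2) and the standard library are available. Lean on these libraries where they do the work, as an engineer would, in place of code of your own. Each camera call takes 0.05 s, during which the arm holds its last target. There are 200 camera calls.

TASK

The lid of the jug with the loop handle was put on with its thread missed, so it stands too high. By the bar grip on its top, turn the lid backward (counterclockwise seen from above) until the thread start drops, then screw it forward (clockwise) fully home, and let go. Leave the round-knobbed flask on the same tray standing where it is.

Things in the scene. Friction and masses are not known exactly. Their poses are not given: they have to be found in the camera images.
- lid_grip (a point): On the jug lid's turning axis, inside the black upright bar on the round aluminium lid (80 mm): bar 60 long, 14 thick, 34 mm tall. The point is 12 mm below the bar's top edge, 22 mm above the lid's flat top; x along the bar, y across it, z up; moves with it. The steel jug (110 mm wide, black loop handle, small spout opposite) is held fast on a brown tray. Lid home: point 0.186 m above the table.
- lid_turn (a joint): Turn of the lid, rad. 0: fully home against a stop, bar in line with handle and spout. Grows as the lid turns backward (counterclockwise from above) to a stop at 1.4. Starts at 0.4 to 0.8, riding on top of the thread; forward from there it jams at 0.2. It drops onto the thread start between 1.05 and 1.4 (aim for 1.2), then screws forward under the thread to 0. Turns easily, stays where left.
- lid_lift (a joint): Height of the lid above home, m: about 0.010 at the start, on top of the thread. At the thread start it drops by its weight to about 0.0025 if let (a firm grip holds it up: lower the hand with it, or straddle the bar loosely). Below that a soft seal resists with 1 to 2 N; pushing down there is harmless. Screwing forward draws it down to under 0.001 at home. Captive: lifts to 0.014 at most.
- flask: Bystander on the same tray, loose: steel flask without handle, 84 mm diameter, 172 mm tall, small round black knob (36 mm) on top. Origin at the centre of its underside, z up. Stands to the left or the right of the jug, about 0.32 m from it.

How it is judged:
On the way:
1. the lid has been turned backward past the thread start and has dropped onto it (turned back more than 0.95 rad, less than 5 mm above home) (value of joint lid_turn above 0.95 rad and value of joint lid_lift below 0.005 m), for 0.1 s.
At the end, for the whole second after the job is handed in: The lid is screwed home: within 0.18 rad (10 degrees) of its stop and less than 2 mm above its home height, at rest; the flask stands upright within 30 mm of where it was (value of joint lid_turn below 0.18 rad and value of joint lid_lift below 0.002 m and velocity of joint lid_turn between -0.05 and 0.05 rad/s and distance of flask from where it was at the start of the episode below 0.03 m and angle between flask's own z axis and vertical below 0.15 rad); the robot touches nothing.
It fails at once if the flask is knocked over or pushed more than 30 mm (distance of flask from where it was at the start of the episode above 0.03 m or angle between flask's own z axis and vertical above 0.3 rad).
It also fails if it takes over 32 s, if anything falls off the work surface, if the arm or the gripper's body presses on something with over 40 N, if the wrist force passes 120 N, or if a joint passes its speed limit or range.

## Working session

There is one attempt and no reset: what is moved stays moved. The work goes in short steps, Python scripts to look and compute and a tool call to move; the robot and the scene stay as the last step left them, time stands still between calls to the robot, and variables do not carry over. Pictures are saved under pics/ and viewed, at most 10 in all, crops included, and the job is handed in when it is done.

Besides the shell and the picture viewer there is one more tool, called in YAML: its name, and indented under it one key for each argument. arm_command: Moves the arm, as the interface text tells. Shift numbers are shares of 25 cm and turn numbers shares of 180 degrees, none past 1 either way. Its arguments: {"type":"object","properties":{"commands":{"type":"array"},"claw":{"type":"number"},"grip_force":{"type":"number"}},"required":["commands"]}

```bash
mkdir -p pics
cat > h.py <<'E'
import numpy as np, cv2
from station import *
def ray(cam,uv):
    c=calibration(cam);K=np.array(c["camera_matrix"]);T=np.array(c["extrinsics"])
    d=T[:3,:3]@np.linalg.solve(K,[uv[0],uv[1],1.]);return T[:3,3],d
def atz(cam,uv,z):
    o,d=ray(cam,uv);return o+d*(z-o[2])/d[2]
def tri(a,b):
    A=[];B=[]
    for o,d in (a,b):
        d=d/np.linalg.norm(d);P=np.eye(3)-np.outer(d,d);A.append(P);B.append(P@o)
    return np.linalg.solve(sum(A),sum(B))
def save(cam,n):
    f=grab_frame(cam);cv2.imwrite(f"pics/{n}.png",f[:,:,::-1]);return f
E
python3 - <<'E'
from h import *
a=save("scene","s1");b=save("top","t1")
cv2.imwrite("pics/both1.png",cv2.resize(np.hstack([a,b])[:,:,::-1],(800,300)))
r={}
for c in("scene","top"):
    for q in("lid_grip","flask"):
        s=spot_point(q,c)[:2];print(c,q,s)
        if s: r[c,q]=s[0]["uv"]
    g=regions_of("lid_grip",c)[:1]
    for x in g: print(c,x["rect"],x["score"],x["region"].sum())
for q in("lid_grip","flask"):
    if ("scene",q) in r and ("top",q) in r: print(q,tri(ray("scene",r["scene",q]),ray("top",r["top",q])))
if ("top","lid_grip") in r: print(atz("top",r["top","lid_grip"],.196))
s=get_state();print(s["t"],s["eef_pos"],s["ee_rot"],s["width"])
E
```

```text
scene lid_grip [{'uv': [298.2, 144.2], 'score': 0.6}]
scene flask [{'uv': [194.8, 282.7], 'score': 0.73}]
scene [277.9, 133.1, 314.0, 173.1] 0.74 1115
top lid_grip []
top flask [{'uv': [345.0, 224.6], 'score': 0.97}]
top [180.0, 169.2, 223.7, 215.4] 0.65 1500
flask [ 0.52851691 -0.15998713  0.00337301]
0.4 [ 0.23381991 -0.6331131   0.22641301] [ 3.14133316e+00 -1.45813311e-05 -2.78777379e+00] 0.08809298069707241
```

View pics/t1.png

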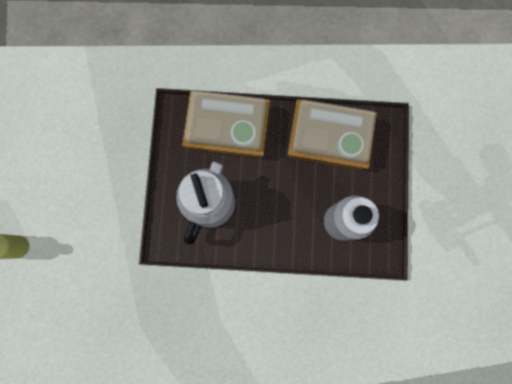

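View pics/s1.png

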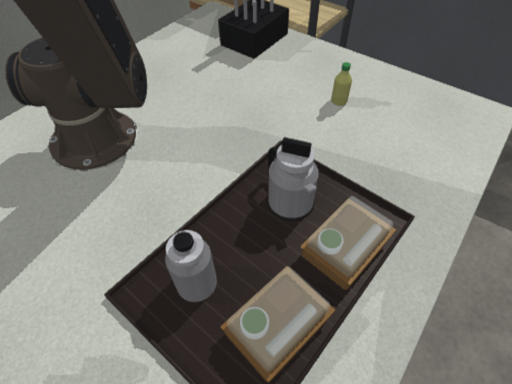

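The top view shows the jug at about (206,198), with its bar running from (193,175) to (205,208). The handle is at (192,232) and the spout at (216,168). The flask is at about (352,218), well to the right. The scene view agrees: bar at (296,147), flask at (195,270).

Run:
```python
from h import *
im=cv2.imread("pics/t1.png");g=im.max(2)
m=np.zeros_like(g);m[170:212,185:212]=(g[170:212,185:212]<70)
n,l,st,ce=cv2.connectedComponentsWithStats(m);k=1+st[1:,4].argmax();print(st[k],ce[k])
pts=np.argwhere(l==k)[:,::-1].astype(np.float32)
(c,wh,ang)=cv2.minAreaRect(pts);print(c,wh,ang)
box=cv2.boxPoints((c,wh,ang));W=np.array([atz("top",p,.206) for p in box]);print(W)
C=atz("top",ce[k],.202);e=[W[1]-W[0],W[2]-W[1]];e=max(e,key=np.linalg.norm)
print("centre",C,"len",np.linalg.norm(e),"bar yaw deg",np.degrees(np.arctan2(e[1],e[0])))
print("tri",tri(ray("scene",[298.2,144.2]),ray("top",ce[k])))
h=atz("top",(192,232),.1);s=atz("top",(216,168),.14);print("handle",h,"spout",s,np.degrees(np.arctan2(*(s-h)[1::-1])))
T=np.array(calibration("top")["extrinsics"]);print(T[:3])
```

```text
[192 174  16  33 234] [199.32478632 190.4017094 ]
(199.21282958984375, 190.09066772460938) (33.827091217041016, 7.076587200164795) 72.47443389892578
[[0.6019861  0.14973634 0.206     ]
 [0.60569105 0.13802329 0.206     ]
 [0.5489265  0.11976438 0.206     ]
 [0.54530755 0.13136645 0.206     ]]
centre [0.57537768 0.13501324 0.202     ] len 0.059628868208363994 bar yaw deg -162.1690703857895
tri [0.57818509 0.13735191 0.19864112]
handle [0.50785081 0.16221591 0.1       ] spout [0.62785797 0.11194267 0.14      ] -22.729718025674305
[[-0.00748887 -0.99071939  0.13571661  0.47051998]
 [-0.99995609  0.00665483 -0.00659804  0.04111332]
 [ 0.00563364 -0.13576006 -0.99072573  0.90000507]]
```

arm_command:
  commands:
    - {"tx":0,"ty":0.05,"tz":-0.1}
    - {"tx":-0.1,"ty":0.1,"tz":-0.16}
    - {"tx":-0.2,"ty":0.2,"tz":-0.16}
    - {"tx":-0.32,"ty":0.32,"tz":-0.16}
    - {"tx":-0.44,"ty":0.44,"tz":-0.16}
    - {"tx":-0.56,"ty":0.56,"tz":-0.16}
    - {"tx":-0.68,"ty":0.68,"tz":-0.16}
    - {"tx":-0.78,"ty":0.8,"tz":-0.16}
  claw: 0.6
  grip_force: 10

```text
invalid input
```

arm_command:
  commands:
    - {"tx":-0.1,"ty":0.1}
    - {"tx":-0.2,"ty":0.2}
    - {"tx":-0.3,"ty":0.3}
    - {"tx":-0.42,"ty":0.42}
    - {"tx":-0.54,"ty":0.54}
    - {"tx":-0.66,"ty":0.66}
    - {"tx":-0.74,"ty":0.75}
    - {"tx":-0.78,"ty":0.8}

```text
invalid input
```

arm_command:
  commands:
    - {"tx":-0.1,"ty":0.1}
    - {"tx":-0.2,"ty":0.2}
    - {"tx":-0.3,"ty":0.3}
    - {"tx":-0.42,"ty":0.42}
    - {"tx":-0.54,"ty":0.54}
    - {"tx":-0.66,"ty":0.66}
    - {"tx":-0.74,"ty":0.75}
    - {"tx":-0.79,"ty":0.81}

```text
invalid input
```

Run:
```python
from h import *
s=get_state()
for k in("t","q","eef_pos","ee_rot","force","width"):print(k,np.round(s[k],4))
y=s["ee_rot"][2];d=np.array([.5765,.136])-s["eef_pos"][:2]
print("tx,ty",(d@[np.cos(y),np.sin(y)])/.25,(d@[np.sin(y),-np.cos(y)])/.25)
save("scene","s2")
```

```text
t 0.4
q [-9.2890e-01  3.5870e-01  1.1800e-02 -1.0000e-04 -1.2241e+00 -2.8810e-01]
eef_pos [ 0.2338 -0.6331  0.2264]
ee_rot [ 3.1413 -0.     -2.7878]
force [ 0.6355 -0.3385 -1.1619]
width 0.0881
tx,ty -2.3517503531115254 2.410955020106571
```

View pics/s2.png

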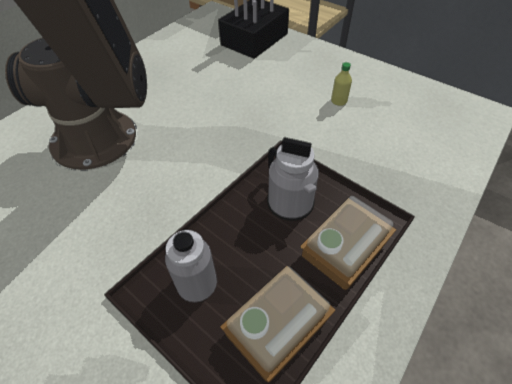

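The picture is unchanged because the arm did not move: all three calls were refused. I probably have to give every key in each row.

arm_command:
  commands:
    - {"tx":0,"ty":0.05,"tz":-0.1,"twist":0}
    - {"tx":-0.1,"ty":0.1,"tz":-0.16,"twist":0}
    - {"tx":-0.2,"ty":0.2,"tz":-0.16,"twist":0}
    - {"tx":-0.32,"ty":0.32,"tz":-0.16,"twist":0}
    - {"tx":-0.44,"ty":0.44,"tz":-0.16,"twist":0}
    - {"tx":-0.56,"ty":0.56,"tz":-0.16,"twist":0}
    - {"tx":-0.68,"ty":0.68,"tz":-0.16,"twist":0}
    - {"tx":-0.78,"ty":0.8,"tz":-0.16,"twist":0}
  claw: 0.6
  grip_force: 10

```text
t: 1.12
eef_pos: [0.348, -0.3768, 0.2667]
ee_rot: [-3.141, 0.0, -2.788]
force: [1.8, -0.2, 0.8]
width: 0.0525
gripper_force: 0.0
```

arm_command:
  commands:
    - {"tx":-0.1,"ty":0.1,"tz":0,"twist":0}
    - {"tx":-0.2,"ty":0.2,"tz":0,"twist":0}
    - {"tx":-0.3,"ty":0.3,"tz":0,"twist":0}
    - {"tx":-0.42,"ty":0.42,"tz":0,"twist":0}
    - {"tx":-0.54,"ty":0.54,"tz":0,"twist":0}
    - {"tx":-0.66,"ty":0.66,"tz":0,"twist":0}
    - {"tx":-0.74,"ty":0.75,"tz":0,"twist":0}
    - {"tx":-0.78,"ty":0.8,"tz":0,"twist":0}

```text
t: 1.78
eef_pos: [0.4621, -0.1202, 0.2669]
ee_rot: [-3.142, 0.001, -2.786]
force: [0.0, -0.5, 0.1]
width: 0.0526
gripper_force: 0.0
```

arm_command:
  commands:
    - {"tx":-0.1,"ty":0.1,"tz":0,"twist":0}
    - {"tx":-0.2,"ty":0.2,"tz":0,"twist":0}
    - {"tx":-0.3,"ty":0.3,"tz":0,"twist":0}
    - {"tx":-0.42,"ty":0.42,"tz":0,"twist":0}
    - {"tx":-0.54,"ty":0.54,"tz":0,"twist":0}
    - {"tx":-0.66,"ty":0.66,"tz":0,"twist":0}
    - {"tx":-0.74,"ty":0.75,"tz":0,"twist":0}
    - {"tx":-0.79,"ty":0.81,"tz":0,"twist":0}

```text
t: 2.45
eef_pos: [0.577, 0.1382, 0.2661]
ee_rot: [-3.142, -0.0, -2.786]
force: [0.5, -0.7, -0.7]
width: 0.0525
gripper_force: 0.0
```

Run:
```python
from h import *
a=save("scene","s3");b=save("top","t3")
s=get_state()
for k in("t","q","eef_pos","ee_rot","force","width"):print(k,np.round(s[k],4))
y=s["ee_rot"][2];d=np.array([.5765,.136])-s["eef_pos"][:2]
print("tx,ty",(d@[np.cos(y),np.sin(y)])/.25,(d@[np.sin(y),-np.cos(y)])/.25)
cv2.imwrite("pics/b3.png",np.hstack([cv2.resize(a[80:230,210:360],(400,400)),cv2.resize(b[120:270,130:280],(400,400))])[:,:,::-1])
```

```text
t 2.55
q [ 5.6390e-01  2.0240e-01 -1.1430e-01 -1.0000e-04 -1.2550e+00 -1.7783e+00]
eef_pos [0.5767 0.1378 0.2657]
ee_rot [-3.1415e+00 -9.0000e-04 -2.7853e+00]
force [ 0.2323  0.2718 -0.1595]
width 0.0526
tx,ty 0.0033680419575026848 -0.006497585429044473
```

View pics/b3.png

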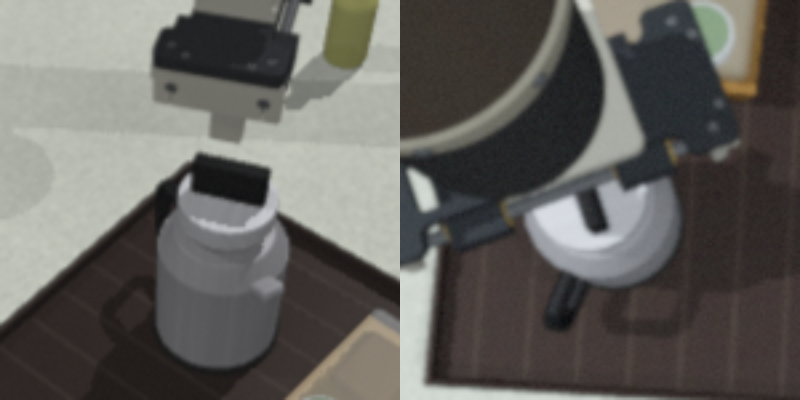

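The gripper is centred above the bar, with the fingers on either side of it: bar at (230,180) in the left crop and (595,210) in the right. Next I descend, then close.

arm_command:
  commands:
    - {"tx":0,"ty":-0.006,"tz":0.05,"twist":0.012}
    - {"tx":0,"ty":-0.006,"tz":0.11,"twist":0.012}
    - {"tx":0,"ty":-0.006,"tz":0.17,"twist":0.012}
    - {"tx":0,"ty":-0.006,"tz":0.22,"twist":0.012}
    - {"tx":0,"ty":-0.006,"tz":0.27,"twist":0.012}
    - {"tx":0,"ty":-0.006,"tz":0.31,"twist":0.012}
    - {"tx":0,"ty":-0.006,"tz":0.33,"twist":0.012}
    - {"tx":0,"ty":-0.006,"tz":0.33,"twist":0.012}

```text
t: 3.22
eef_pos: [0.5759, 0.133, 0.1831]
ee_rot: [-3.141, -0.002, -2.826]
force: [0.1, -0.3, 0.2]
width: 0.0524
gripper_force: 0.0
```

arm_command:
  commands:
    - {"tx":0,"ty":0,"tz":0,"twist":0}
    - {"tx":0,"ty":0,"tz":0,"twist":0}
    - {"tx":0,"ty":0,"tz":0,"twist":0}
    - {"tx":0,"ty":0,"tz":0,"twist":0}
    - {"tx":0,"ty":0,"tz":0,"twist":0}
    - {"tx":0,"ty":0,"tz":0,"twist":0}
    - {"tx":0,"ty":0,"tz":0,"twist":0}
    - {"tx":0,"ty":0,"tz":0,"twist":0}
  claw: 0
  grip_force: 10

```text
t: 3.88
eef_pos: [0.576, 0.1365, 0.1843]
ee_rot: [3.138, 0.001, -2.825]
force: [-6.5, 11.3, 2.9]
width: 0.014
gripper_force: 10.0
```

arm_command:
  commands:
    - {"tx":0,"ty":0.014,"tz":0,"twist":0}
    - {"tx":0,"ty":0.014,"tz":0,"twist":-0.02}
    - {"tx":0,"ty":0.014,"tz":0,"twist":-0.05}
    - {"tx":0,"ty":0.014,"tz":0,"twist":-0.08}
    - {"tx":0,"ty":0.014,"tz":0,"twist":-0.11}
    - {"tx":0,"ty":0.014,"tz":0,"twist":-0.14}
    - {"tx":0,"ty":0.014,"tz":0,"twist":-0.16}
    - {"tx":0,"ty":0.014,"tz":0,"twist":-0.165}

```text
t: 4.55
eef_pos: [0.5756, 0.1375, 0.184]
ee_rot: [3.141, 0.001, -2.304]
force: [1.3, 2.1, -2.5]
width: 0.014
gripper_force: 10.0
```

Run:
```python
from h import *
a=save("scene","s4");s=get_state()
for k in("t","eef_pos","ee_rot","force","moment","width"):print(k,np.round(s[k],4))
```

```text
t 4.6
eef_pos [0.5756 0.1375 0.184 ]
ee_rot [ 3.1415e+00  6.0000e-04 -2.3059e+00]
force [ 0.3388  2.0013 -2.4955]
moment [ 0.8138 -0.296   0.026 ]
width 0.0141
```

The force is down to about 2 N and the yaw has turned 0.52 rad. I'm loosening so the lid can drop, then following it down and regripping.

arm_command:
  commands:
    - {"tx":0,"ty":0,"tz":0,"twist":0}
    - {"tx":0,"ty":0,"tz":0,"twist":0}
    - {"tx":0,"ty":0,"tz":0,"twist":0}
    - {"tx":0,"ty":0,"tz":0.01,"twist":0}
    - {"tx":0,"ty":0,"tz":0.02,"twist":0}
    - {"tx":0,"ty":0,"tz":0.03,"twist":0}
    - {"tx":0,"ty":0,"tz":0.03,"twist":0}
    - {"tx":0,"ty":0,"tz":0.03,"twist":0}
  claw: 0.27

```text
t: 5.27
eef_pos: [0.5754, 0.137, 0.1763]
ee_rot: [3.141, -0.001, -2.307]
force: [-0.7, 1.1, 0.2]
width: 0.0239
gripper_force: 0.0
```

Run:
```python
from h import *
f=cv2.imread("pics/s4.png");a=save("scene","s5");s=get_state()
for k in("t","eef_pos","ee_rot","force","width"):print(k,np.round(s[k],4))
cv2.imwrite("pics/c5.png",np.hstack([cv2.resize(x[110:190,250:330],(400,400)) for x in(f,a[:,:,::-1])]))
```

```text
t 5.3167
eef_pos [0.5755 0.137  0.1764]
ee_rot [ 3.1416e+00 -3.0000e-04 -2.3072e+00]
force [0.6491 0.1799 0.0588]
width 0.0238
```

View pics/c5.png

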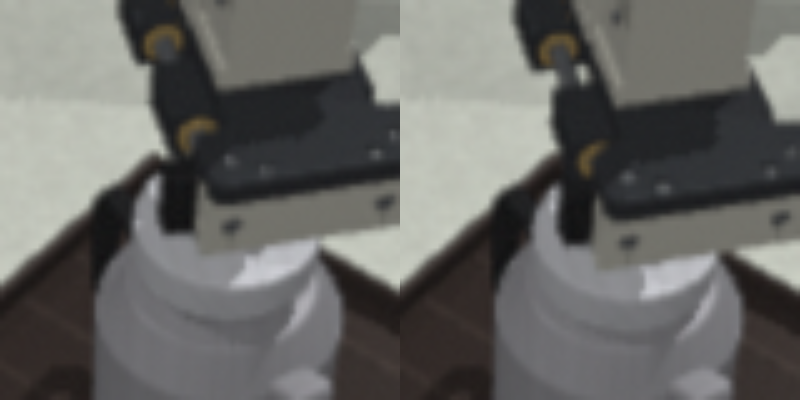

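The lid and the bar's foot moved down about 10 zoomed pixels (foot from row 232 to 242), which fits a drop of about 7 mm. I'll regrip and screw forward.

arm_command:
  commands:
    - {"tx":0,"ty":0,"tz":0,"twist":0}
    - {"tx":0,"ty":0,"tz":0,"twist":0}
    - {"tx":0,"ty":0,"tz":0,"twist":0}
    - {"tx":0,"ty":0,"tz":0,"twist":0}
    - {"tx":0,"ty":0,"tz":0.004,"twist":0.01}
    - {"tx":0,"ty":0,"tz":0.006,"twist":0.03}
    - {"tx":0,"ty":0,"tz":0.008,"twist":0.05}
    - {"tx":0,"ty":0,"tz":0.008,"twist":0.06}
  claw: 0
  grip_force: 12

```text
t: 5.98
eef_pos: [0.5753, 0.1374, 0.1745]
ee_rot: [3.141, 0.0, -2.499]
force: [-1.4, 1.8, 1.0]
width: 0.014
gripper_force: 12.0
```

arm_command:
  commands:
    - {"tx":0,"ty":0,"tz":0,"twist":0.03}
    - {"tx":0,"ty":0,"tz":0,"twist":0.06}
    - {"tx":0,"ty":0,"tz":0.002,"twist":0.09}
    - {"tx":0,"ty":0,"tz":0.002,"twist":0.12}
    - {"tx":0,"ty":0,"tz":0.004,"twist":0.15}
    - {"tx":0,"ty":0,"tz":0.004,"twist":0.18}
    - {"tx":0,"ty":0,"tz":0.004,"twist":0.2}
    - {"tx":0,"ty":0,"tz":0.004,"twist":0.2}

```text
t: 6.65
eef_pos: [0.5753, 0.1381, 0.1744]
ee_rot: [3.14, 0.001, -3.128]
force: [-4.2, 4.2, 6.1]
width: 0.0139
gripper_force: 12.0
```

arm_command:
  commands:
    - {"tx":0,"ty":0,"tz":0,"twist":0.02}
    - {"tx":0,"ty":0,"tz":0.002,"twist":0.04}
    - {"tx":0,"ty":0,"tz":0.002,"twist":0.06}
    - {"tx":0,"ty":0,"tz":0.004,"twist":0.08}
    - {"tx":0,"ty":0,"tz":0.004,"twist":0.1}
    - {"tx":0,"ty":0,"tz":0.004,"twist":0.12}
    - {"tx":0,"ty":0,"tz":0.004,"twist":0.13}
    - {"tx":0,"ty":0,"tz":0.004,"twist":0.13}

```text
t: 7.32
eef_pos: [0.5758, 0.1385, 0.1743]
ee_rot: [3.139, 0.001, 2.75]
force: [-6.3, 5.9, 10.2]
width: 0.0141
gripper_force: 12.0
```

Run:
```python
from h import *
s=get_state()
for k in("t","q","eef_pos","ee_rot","force","moment"):print(k,np.round(s[k],4))
```

```text
t 7.3167
q [ 5.6540e-01  2.6130e-01 -2.5150e-01 -1.0000e-03 -1.0551e+00 -2.5277e+00]
eef_pos [0.5758 0.1385 0.1743]
ee_rot [3.1387e+00 9.0000e-04 2.7496e+00]
force [-6.2873  5.9301 10.2425]
moment [2.1306 2.392  0.0571]
```

arm_command:
  commands:
    - {"tx":0,"ty":0,"tz":-0.004,"twist":0.01}
    - {"tx":0,"ty":0,"tz":-0.004,"twist":0.02}
    - {"tx":0,"ty":0,"tz":-0.004,"twist":0.03}
    - {"tx":0,"ty":0,"tz":-0.004,"twist":0.04}
    - {"tx":0,"ty":0,"tz":-0.004,"twist":0.05}
    - {"tx":0,"ty":0,"tz":-0.004,"twist":0.06}
    - {"tx":0,"ty":0,"tz":-0.004,"twist":0.06}
    - {"tx":0,"ty":0,"tz":-0.004,"twist":0.06}

```text
t: 7.98
eef_pos: [0.576, 0.1384, 0.1743]
ee_rot: [3.139, 0.0, 2.563]
force: [-2.0, 4.5, 3.7]
width: 0.0172
gripper_force: 14.4
```

Run:
```python
from h import *
s=get_state()
for k in("t","q","eef_pos","ee_rot","force","moment","width"):print(k,np.round(s[k],4))
```

```text
t 7.9833
q [ 5.6510e-01  2.6190e-01 -2.5090e-01 -7.0000e-04 -1.0557e+00 -2.7137e+00]
eef_pos [0.576  0.1384 0.1743]
ee_rot [3.1392e+00 4.0000e-04 2.5635e+00]
force [-1.9872  4.5183  3.7158]
moment [1.7195 0.7197 0.4123]
width 0.0172
```

The bar has wedged the pads open to 17 mm, so the lid is against its stop. I'll open, back the twist off, lift clear and look.

arm_command:
  commands:
    - {"tx":0,"ty":0,"tz":0,"twist":0}
    - {"tx":0,"ty":0,"tz":0,"twist":0}
    - {"tx":0,"ty":0,"tz":0,"twist":0}
    - {"tx":0,"ty":0,"tz":0,"twist":0}
    - {"tx":0,"ty":0,"tz":0,"twist":0}
    - {"tx":0,"ty":0,"tz":-0.04,"twist":0}
    - {"tx":0,"ty":0,"tz":-0.12,"twist":0}
    - {"tx":0,"ty":0,"tz":-0.22,"twist":0}
  claw: 0.6

```text
t: 8.65
eef_pos: [0.5747, 0.1365, 0.2283]
ee_rot: [-3.139, -0.002, 2.562]
force: [0.7, 1.1, 0.5]
width: 0.0525
gripper_force: 0.0
```

arm_command:
  commands:
    - {"tx":0,"ty":0,"tz":-0.12,"twist":0}
    - {"tx":0.1,"ty":0,"tz":-0.2,"twist":0}
    - {"tx":0.2,"ty":-0.1,"tz":-0.2,"twist":0}
    - {"tx":0.3,"ty":-0.2,"tz":-0.2,"twist":0}
    - {"tx":0.4,"ty":-0.3,"tz":-0.2,"twist":0}
    - {"tx":0.4,"ty":-0.4,"tz":-0.2,"twist":0}
    - {"tx":0.4,"ty":-0.45,"tz":-0.2,"twist":0}
    - {"tx":0.4,"ty":-0.45,"tz":-0.2,"twist":0}

```text
t: 9.32
eef_pos: [0.4291, 0.0963, 0.2801]
ee_rot: [3.139, 0.001, 2.562]
force: [-0.3, 0.1, -0.4]
width: 0.0525
gripper_force: 0.0
```

Run:
```python
from h import *
a=save("scene","s6");b=save("top","t6");s=get_state()
for k in("t","eef_pos","force","width"):print(k,np.round(s[k],4))
p={c:spot_point("flask",c) for c in("scene","top")};print({c:x[0]["uv"] for c,x in p.items() if x})
cv2.imwrite("pics/b6.png",np.hstack([cv2.resize(a[100:240,160:360],(400,280)),cv2.resize(b[140:270,140:326],(400,280))])[:,:,::-1])
```

```text
t 9.4167
eef_pos [0.4308 0.0977 0.2795]
force [-0.736  -0.0359  0.4964]
width 0.0523
{'scene': [197.8, 277.5], 'top': [343.8, 225.1]}
```

View pics/b6.png

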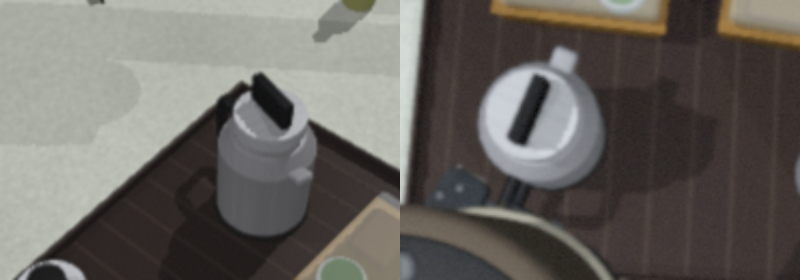

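The bar is now in line with spout and handle: right crop, bar (512,140)–(545,80), spout (565,58), handle (513,190). The lid sits low and the flask hasn't moved. One numeric check of height and angle before handing in.

Run:
```python
from h import *
g=cv2.imread("pics/t6.png").max(2);m=np.zeros_like(g);m[170:211,185:212]=(g[170:211,185:212]<70)
n,l,st,ce=cv2.connectedComponentsWithStats(m);k=1+st[1:,4].argmax()
r=cv2.minAreaRect(np.argwhere(l==k)[:,::-1].astype(np.float32));W=np.array([atz("top",p,.196) for p in cv2.boxPoints(r)])
e=max([W[1]-W[0],W[2]-W[1]],key=np.linalg.norm);print(st[k],ce[k],np.degrees(np.arctan2(e[1],e[0])),np.linalg.norm(e))
p=spot_point("lid_grip","scene");print(p)
if p: print(tri(ray("scene",p[0]["uv"]),ray("top",ce[k])))
# silhouette: bar top row in scene vs predicted rows for home / high
c=calibration("scene");K=np.array(c["camera_matrix"]);T=np.linalg.inv(c["extrinsics"])
pr=lambda P:(lambda q:(q[:2]/q[2]).round(1))(K@(T[:3,:3]@P+T[:3,3]))
def dark(f):
    g=cv2.imread(f).max(2);a=np.zeros_like(g);a[130:168,280:312]=g[130:168,280:312]<60
    n,l,s,ce=cv2.connectedComponentsWithStats(a);k=1+s[1:,4].argmax();return s[k],ce[k]
print(dark("pics/s1.png"),dark("pics/s6.png"))
for z in(.191,.181):print(pr(np.array([.576,.137,z])))
```

```text
[191 175  18  32 255] [199.94509804 190.85490196] -22.391800204973016 0.05633548936268711
[{'uv': [296.5, 145.1], 'score': 0.76}]
[0.57669335 0.13572895 0.19681943]
(array([280, 138,  31,  19, 407], dtype=int32), array([295.46191646, 147.09336609])) (array([280, 137,  26,  28, 324], dtype=int32), array([294.71296296, 150.08641975]))
[295.5 146.8]
[295.2 150.2]
```

```bash
python3 -c "from station import *;print(job_done())"
```

```text
the job is handed in; nothing more can be done
None
```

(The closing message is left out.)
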